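Pack seven spice pots into the round tin

ROBOT

A 6-joint arm with a two-finger parallel gripper is mounted at the origin on a cart in front of the work surface, level with it; the furniture and walls round the work are solid. World frame = base frame: x ahead of the robot, y to its left, z up, the work surface at z = 0. Lengths are in m, angles in rad, forces in N, time in s.
With the tool pointing down it reaches from about 0.425 to 0.95 m from the base axis. Payload 14.7 kg.
Tool frame: the origin (TCP) lies on the mounting face of the last link; the fingertips stand robot.tips_ahead ahead of it and the grasp point (between the pads) lies 155 mm ahead of it (robot.tips_ahead is the distance from the TCP to the fingertips, in m); z points along the fingers, y is the line along which they close (so a half turn about z gives the same grasp; the last joint's range is limited). The gripper opens to 85 mm and grips with 20 to 120 N. Pads are 22 mm wide; open, the fingers measure 114 mm over their backs; the gripper's body (76 mm by 85 mm) begins 54 mm behind the grasp point. The pads swing forward as they close: fully open they stand 13 mm farther back than shut.
Start: joints at [1.227, 0.48, 1.596, -0, 1.065, -0.047], TCP at [0.19, 0.622, 0.405] pointing down, gripper open.
Joint ranges: [-2.75, 2.75], [-0.82, 2.05], [0.23, 2.67], [-1.56, 4.7], [0.09, 2.69], [-2.92, 2.92]. Speed limits (rad/s): [1.89, 1.89, 2.39, 3.01, 3.01, 3.01].

INTERFACE

Orientations are given as [roll, pitch, yaw] about the fixed x, y, z axes, in that order (R = Rz(yaw) Ry(pitch) Rx(roll)).
In Python, from bench import status, get_image, camera_model, finish_job, robot gives the robot as it stands.
- The arm moves only by the tool step_arm, never from a script. Its argument "rows" is one flat list of numbers, 7 for each row, row after row: the shift along the tool's x, y, z in m, then the turn, a rotation vector about the tool's x, y, z in rad, then the opening, from -1 (shut) to 1 (fully open). In form: [dx, dy, dz, rx, ry, rz, fingers, dx, dy, dz, rx, ry, rz, fingers, ...]. A call has exactly 10 rows; each row shifts and turns the commanded pose from where the row before left it, along the tool's axes as they then stand; what a row does not reach is not made up. A row lasts 1/10 s, in which the tool goes at most 50 mm and 8.59 degrees, less where a joint would pass 70% of its speed; a pose out of reach is approached as far as the arm can. A call is refused whole if a number of a shift passes 0.05 or a number of a turn 0.15, either way. A call with a gripper value outside its range is refused whole. The fingers move at their own pace and stop on an object; "grip_force" is the grip in N (left out, the last holds). Time passes only in rows, so rows that do not move let the fingers close, or fill a call up. It gives the time, the measured TCP pose, the force, the opening and the grip force at its end, in the units of the state.
- status.get_obs(): the state, without advancing time (a new reading comes with each control period).
- get_image(name): name is "scene" or "side" or "wrist"; returns the picture (384x512x3 uint8, blue, green, red); there is no depth.
- camera_model(name): a dict with "intrinsics" (3x3 intrinsics, pixels), "R" (3x3) and "t" (3): a world point X has camera coordinates R X + t. Camera axes: x right, y down, z forward; pixel columns grow to the right and rows downward; lengths in m; the calibration is good to about 2 mm. A picture is of the moment at which its call begins: read the wrist's pose just before it. camera_model takes no time and is no camera call; for the wrist camera it gives the pose at the moment of the call.
- finish_job(): hands the job in; it is judged then, once.
The state is a dict: "time": time; "joints": joint angles; "joint_vel": joint speeds; "joint_torque": joint torques, N m; "ee_pos": TCP position; "tool_rot": TCP orientation; "wrist_force": force on the tool from outside, world axes, zero at the start; "ft_torque": the same for the moment, N m; "gripper_width": finger opening in m; "gripper_force": force on a finger pad.
Only numpy, scipy, OpenCV 4.12 (cv2) and the standard library are available. Lean on these libraries where they do the work, as an engineer would, in place of code of your own. Each camera call takes 0.05 s, during which the arm holds its last target. There are 200 camera calls.

TASK

Pack the two spice pots on the worktop into the round spice tin, so that all seven pots stand upright and flat on its floor, one in the middle and six round it. One pot already in the tin stands astray by the wall and leaves too little room: close it up with the others. Set the pots down without dropping or tipping any, and leave the salt shaker, spice jars and garlic where they are.

Things in the scene. Friction and masses are not known exactly. Their poses are not given: they have to be found in the camera images.
- tin: round blue spice tin without a lid, open at the top, fixed: 151 mm across, 146 mm inside, wall 2.5 mm, rim 36 mm and inner floor 3 mm above the worktop; origin: centre of its underside, z up. Seven pots fit: one in the middle, six round it, their centres 46 to 50 mm from the tin's
- pot_mid: one of 7 identical loose spice pots: steel, 46 mm across, foot tapering to 37 mm in the lowest 9; wooden lid, its flat top 47 mm above the underside; on it a dark wooden knob 16 mm across, 26 mm tall, to lift it by; 0.09-0.18 kg; origin: centre of underside, z up; stands in the middle of the tin
- pot_1: one of 7 identical loose spice pots: steel, 46 mm across, foot tapering to 37 mm in the lowest 9; wooden lid, its flat top 47 mm above the underside; on it a dark wooden knob 16 mm across, 26 mm tall, to lift it by; 0.09-0.18 kg; origin: centre of underside, z up; stands in the tin, one of three side by side along the wall, about 60 degrees apart
- pot_2: one of 7 identical loose spice pots: steel, 46 mm across, foot tapering to 37 mm in the lowest 9; wooden lid, its flat top 47 mm above the underside; on it a dark wooden knob 16 mm across, 26 mm tall, to lift it by; 0.09-0.18 kg; origin: centre of underside, z up; stands in the tin, one of three side by side along the wall, about 60 degrees apart
- pot_3: one of 7 identical loose spice pots: steel, 46 mm across, foot tapering to 37 mm in the lowest 9; wooden lid, its flat top 47 mm above the underside; on it a dark wooden knob 16 mm across, 26 mm tall, to lift it by; 0.09-0.18 kg; origin: centre of underside, z up; stands in the tin, one of three side by side along the wall, about 60 degrees apart
- pot_stray: one of 7 identical loose spice pots: steel, 46 mm across, foot tapering to 37 mm in the lowest 9; wooden lid, its flat top 47 mm above the underside; on it a dark wooden knob 16 mm across, 26 mm tall, to lift it by; 0.09-0.18 kg; origin: centre of underside, z up; astray in the tin, by the wall, about 90 deg round from the three on one side, 150 on the other
- pot_a: one of 7 identical loose spice pots: steel, 46 mm across, foot tapering to 37 mm in the lowest 9; wooden lid, its flat top 47 mm above the underside; on it a dark wooden knob 16 mm across, 26 mm tall, to lift it by; 0.09-0.18 kg; origin: centre of underside, z up; stands on the worktop beyond the chopping board, to be packed
- pot_b: one of 7 identical loose spice pots: steel, 46 mm across, foot tapering to 37 mm in the lowest 9; wooden lid, its flat top 47 mm above the underside; on it a dark wooden knob 16 mm across, 26 mm tall, to lift it by; 0.09-0.18 kg; origin: centre of underside, z up; stands on the worktop beyond the chopping board, to be packed
- salt_shaker: bystander: small salt shaker with grey cap, loose, 44 mm across, 90 mm tall; origin under its centre
- spice_2: bystander: glass spice jar with red cap, loose, 45 mm across, 106 mm tall, in the row at the back; origin under its centre
- garlic: bystander: garlic bulb, loose, 50 mm, beside the tin; origin under its centre

How it is judged:
By the outcome, as a careful person would: the job done as asked, in the order asked, and still so for the second after the job is handed in, with the robot touching nothing.
It also fails if it takes over 67 s, if anything falls off the work surface, if the arm or the gripper's body presses on something with over 40 N, if the wrist force passes 120 N, or if a joint passes its speed limit or range.

## Working session

There is one attempt and no reset: what is moved stays moved. The work goes in short steps, Python scripts to look and compute and a tool call to move; the robot and the scene stay as the last step left them, time stands still between calls to the robot, and variables do not carry over. Pictures are saved under pics/ and viewed, at most 13 in all, crops included, and the job is handed in when it is done.

Besides the shell and the picture viewer there is one more tool, called after "Request:" by a JSON object that holds its "name" and its "arguments". step_arm: Moves the arm, as the interface text tells. Its arguments: {"type":"object","properties":{"rows":{"type":"array"},"grip_force":{"type":"number"}},"required":["rows"]}

```bash
mkdir -p pics; ls; python3 - <<'E'
from bench import status,get_image,camera_model,robot
import cv2,numpy as np
print(status.get_obs()); print(robot.tips_ahead)
ims=[]
for n in("scene","side","wrist"):
    im=get_image(n); cv2.imwrite(f"pics/{n}0.png",im); m=camera_model(n); ims.append(im)
    print(n,np.round(m["intrinsics"],1).tolist(),np.round(m["R"],3).tolist(),np.round(m["t"],3).tolist())
E
```

```text
pics
{'time': 0.0, 'joints': array([ 1.22741712e+00,  4.80822802e-01,  1.59690531e+00, -4.02364044e-05,
        1.06508634e+00, -4.66227631e-02]), 'joint_vel': array([-8.98488783e-04,  6.41070381e-04,  4.57523895e-05, -9.43709495e-04,
       -1.09293647e-03, -1.73080885e-03]), 'joint_torque': array([ 4.87032274e-03, -9.50631452e+01, -4.30196214e+01,  3.15471343e-04,
        1.18647944e-02, -1.74824055e-05]), 'ee_pos': array([0.19000092, 0.62138458, 0.40406641]), 'tool_rot': array([-3.14037054e+00, -2.18051160e-05,  2.84485571e+00]), 'wrist_force': array([-0.21673346,  0.54281978, -1.29104681]), 'ft_torque': array([-0.0039927 , -0.00870076, -0.11366269]), 'gripper_force': 0.0, 'gripper_width': 0.08530821054308818}
0.1734
scene [[360.6, 0.0, 260.3], [0.0, 360.6, 194.8], [0.0, 0.0, 1.0]] [[0.82, -0.573, 0.001], [-0.271, -0.389, -0.88], [0.505, 0.721, -0.474]] [-0.456, 0.155, 0.745]
side [[429.7, 0.0, 254.8], [0.0, 429.7, 195.3], [0.0, 0.0, 1.0]] [[0.673, -0.74, 0.014], [-0.537, -0.5, -0.679], [0.51, 0.45, -0.734]] [-0.406, 0.269, 0.714]
wrist [[321.5, 0.0, 261.7], [0.0, 321.5, 189.0], [0.0, 0.0, 1.0]] [[0.292, 0.956, 0.001], [0.915, -0.28, 0.29], [0.278, -0.084, -0.957]] [-0.65, -0.037, 0.379]
```

View pics/scene0.png

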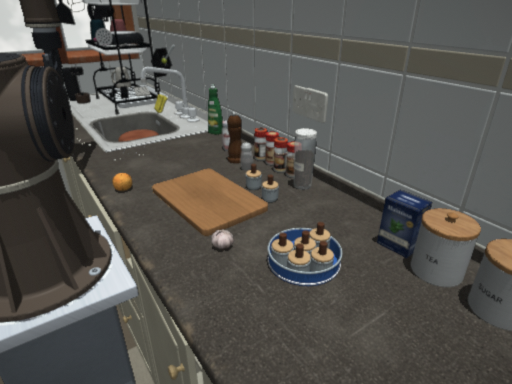

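View pics/wrist0.png

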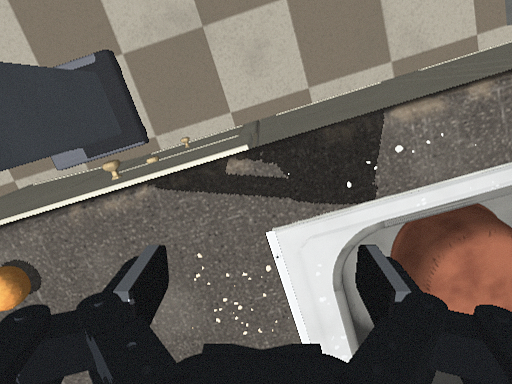

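View pics/side0.png

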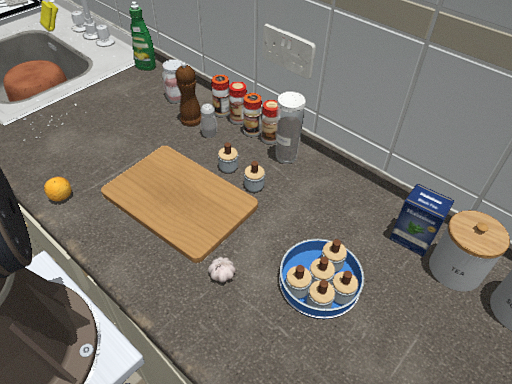

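The scene view shows the tin at about (304,255), five pots in it, and pots a and b at about (253,178) and (270,188). In the side view the knobs are at about (228,147), (254,165), (335,244), (323,261), (298,271), (320,284) and (347,276). The wrist view shows only the sink, so I triangulate the knobs coarsely from the two fixed views.

```bash
cat > h.py <<'E'
import numpy as np,cv2
from bench import status,get_image,camera_model,robot
from scipy.spatial.transform import Rotation as Rot
def ray(m,p):
    K,R,t=[np.asarray(m[k],float) for k in("intrinsics","R","t")]
    d=R.T@np.linalg.solve(K,[p[0],p[1],1]); return -R.T@t,d/np.linalg.norm(d)
def plane(m,p,z):
    c,d=ray(m,p); return c+d*(z-c[2])/d[2]
def tri(ms,ps):
    A=np.zeros((3,3));b=np.zeros(3);rs=[ray(m,p) for m,p in zip(ms,ps)]
    for c,d in rs:
        P=np.eye(3)-np.outer(d,d);A+=P;b+=P@c
    X=np.linalg.solve(A,b); return X,max(np.linalg.norm(np.cross(X-c,d)) for c,d in rs)
def proj(m,X):
    K,R,t=[np.asarray(m[k],float) for k in("intrinsics","R","t")]
    q=K@(R@np.asarray(X)+t); return q[:2]/q[2]
def blobs(mask,lo=5,hi=1e9):
    n,l,s,c=cv2.connectedComponentsWithStats(mask.astype(np.uint8)*255)
    return [(int(s[i,4]),c[i].round(1).tolist()) for i in range(1,n) if lo<s[i,4]<hi]
E
python3 - <<'E'
from h import *
S=camera_model("scene");D=camera_model("side")
out=[cv2.resize(cv2.imread("pics/side0.png")[135:325,190:390],None,fx=3,fy=3,interpolation=2)]
cv2.imwrite("pics/c1.png",out[0])
for z,ps in((.06,[(228,150),(254,167)]),(.062,[(335,246),(323,263),(298,273),(320,286),(347,278)])):
    for p in ps:
        X=plane(D,p,z); print(p,X.round(3),np.hypot(*X[:2]).round(3),proj(S,X).round(0))
hsv=cv2.cvtColor(cv2.imread("pics/side0.png"),cv2.COLOR_BGR2HSV)
for p in [(235,156),(325,275),(300,281),(320,296)]: print(hsv[p[1],p[0]])
E
```

```text
(228, 150) [0.569 0.053 0.06 ] 0.572 [254. 170.]
(254, 167) [ 0.568 -0.029  0.06 ] 0.569 [270. 180.]
(335, 246) [ 0.512 -0.284  0.062] 0.585 [320. 229.]
(323, 263) [ 0.466 -0.29   0.062] 0.549 [305. 237.]
(298, 273) [ 0.418 -0.27   0.062] 0.498 [281. 240.]
(320, 286) [ 0.424 -0.314  0.062] 0.528 [297. 250.]
(347, 278) [ 0.469 -0.34   0.062] 0.579 [323. 249.]
[ 19  94 209]
[ 19  81 227]
[ 19  82 225]
[ 19  82 227]
```

View pics/c1.png

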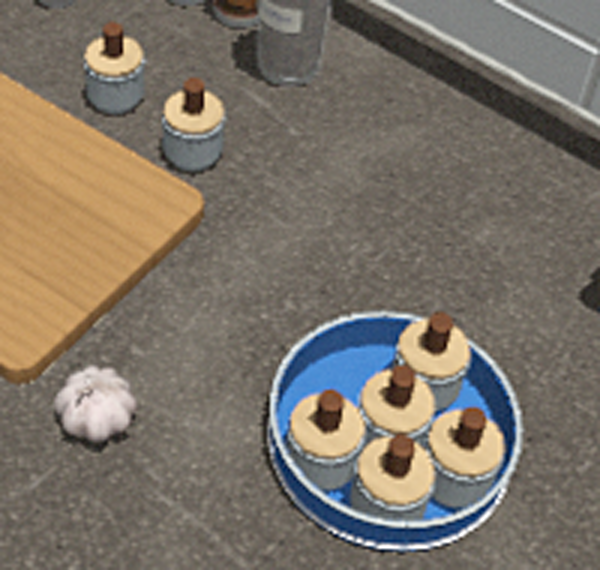

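The crop shows five pots in the tin. The ring pots are at roughly 157, 213 and 274°, and the stray is at 7°. Pots a and b stand clear. I swing over pots a and b first, for a wrist view.

Request:
{"name": "step_arm", "arguments": {"rows": [-0.047, -0.007, 0.003, 0, 0, 0.078, -0.2, -0.047, -0.007, 0.003, 0, 0, 0.078, -0.2, -0.047, -0.007, 0.003, 0, 0, 0.078, -0.2, -0.047, -0.007, 0.003, 0, 0, 0.078, -0.2, -0.047, -0.007, 0.003, 0, 0, 0.078, -0.2, -0.047, -0.007, 0.003, 0, 0, 0.078, -0.2, -0.047, -0.007, 0.003, 0, 0, 0.078, -0.2, -0.047, -0.007, 0.003, 0, 0, 0.078, -0.2, -0.047, -0.007, 0.003, 0, 0, 0.078, -0.2, -0.047, -0.007, 0.003, 0, 0, 0.078, -0.2]}}

```text
time: 1.15
ee_pos: [0.5152, 0.2889, 0.3744]
tool_rot: [3.142, 0.0, 2.062]
wrist_force: [0.8, -0.0, 0.2]
gripper_width: 0.0344
gripper_force: 0.0
```

Request:
{"name": "step_arm", "arguments": {"rows": [-0.047, -0.007, 0.003, 0, 0, 0.078, -0.2, -0.047, -0.007, 0.003, 0, 0, 0.078, -0.2, -0.047, -0.007, 0.003, 0, 0, 0.078, -0.2, -0.047, -0.007, 0.003, 0, 0, 0.078, -0.2, -0.047, -0.007, 0.003, 0, 0, 0.078, -0.2, -0.047, -0.007, 0.003, 0, 0, 0.078, -0.2, 0, 0, 0, 0, 0, 0, -0.2, 0, 0, 0, 0, 0, 0, -0.2, 0, 0, 0, 0, 0, 0, -0.2, 0, 0, 0, 0, 0, 0, -0.2]}}

```text
time: 2.15
ee_pos: [0.5569, 0.0124, 0.3568]
tool_rot: [3.141, -0.0, 1.599]
wrist_force: [0.1, -0.2, -0.6]
gripper_width: 0.034
gripper_force: 0.0
```

```bash
python3 - <<'E'
from h import *
o=status.get_obs();print(o["time"],o["ee_pos"],o["tool_rot"],o["gripper_width"])
m=camera_model("wrist");im=get_image("wrist");cv2.imwrite("pics/w1.png",im);np.save("m_w1.npy",m,allow_pickle=True)
for X in((.569,.053,.06),(.568,-.029,.06)):print(proj(m,X))
E
```

```text
2.15 [0.55694858 0.01240381 0.35676459] [ 3.14143704e+00 -9.67370399e-05  1.59871540e+00] 0.03395379988365653
[278.64101383 134.96387757]
[273.5863249  226.76616515]
```

View pics/w1.png

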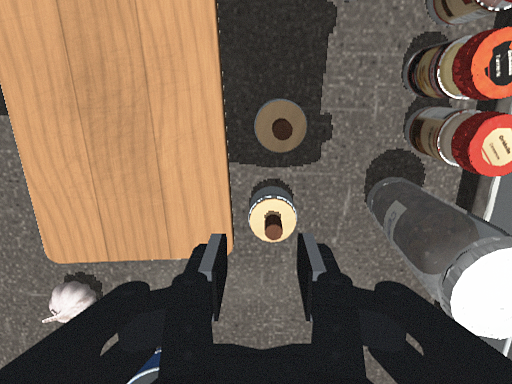

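The wrist view shows pot a's lid at about (281,125) and pot b's at (273,218). The board is on the left and the jars on the right. Next I go over the tin.

Request:
{"name": "step_arm", "arguments": {"rows": [-0.037, -0.0125, 0, 0, 0, 0, -0.2, -0.037, -0.0125, 0, 0, 0, 0, -0.2, -0.037, -0.0125, 0, 0, 0, 0, -0.2, -0.037, -0.0125, 0, 0, 0, 0, -0.2, -0.037, -0.0125, 0, 0, 0, 0, -0.2, -0.037, -0.0125, 0, 0, 0, 0, -0.2, -0.037, -0.0125, 0, 0, 0, 0, -0.2, 0, 0, 0, 0, 0, 0.028, -0.2, 0, 0, 0, 0, 0, 0, -0.2, 0, 0, 0, 0, 0, 0, -0.2]}}

```text
time: 3.2
ee_pos: [0.4765, -0.2489, 0.3567]
tool_rot: [-3.142, -0.0, 1.57]
wrist_force: [-0.5, 0.8, -0.1]
gripper_width: 0.0341
gripper_force: 0.0
```

```bash
cat >> h.py <<'E'
def shot(name,f):
    o=status.get_obs();m=camera_model(name);im=get_image(name);cv2.imwrite(f"pics/{f}.png",im);np.save(f"m_{f}.npy",m,allow_pickle=True)
    print(o["time"],o["ee_pos"].round(4),o["tool_rot"].round(4)); return im,m
def load(f): return cv2.imread(f"pics/{f}.png"),np.load(f"m_{f}.npy",allow_pickle=True).item()
def lids(im,vmin=60):
    h=cv2.cvtColor(im,cv2.COLOR_BGR2HSV)
    M=cv2.inRange(h,(11,40,vmin),(27,135,255)); M=cv2.morphologyEx(M,cv2.MORPH_OPEN,np.ones((3,3)))
    r=[]
    for c in cv2.findContours(M,cv2.RETR_EXTERNAL,cv2.CHAIN_APPROX_NONE)[0]:
        if 700<cv2.contourArea(c)<6000:
            e=cv2.fitEllipse(cv2.convexHull(c)); 
            if e[1][0]/e[1][1]>.75: r.append((e[0],e[1]))
    return r
def knobs(im):
    h=cv2.cvtColor(im,cv2.COLOR_BGR2HSV)
    M=cv2.inRange(h,(0,90,25),(12,255,130))
    return blobs(M,60,2500)
E
python3 - <<'E'
from h import *
im,m=shot("wrist","w2")
for f in("w1","w2"):
    im,m=load(f)
    for e,a in lids(im,40): print(f,np.round(e,1),np.round(a,1),plane(m,e,.047 if f=="w1" else .05)[:2].round(4))
    print(knobs(im))
E
```

```text
3.2 [ 0.4765 -0.2489  0.3567] [-3.1415e+00 -3.0000e-04  1.5705e+00]
w1 [272.4 219.9] [44.9 46.8] [ 0.5673 -0.0277]
w1 [500.9 146.3] [34.5 39.3] [0.7641 0.047 ]
w1 [280.4 126.2] [50.9 52. ] [0.5709 0.0588]
[(1042, [468.1, 66.6]), (948, [468.0, 138.1]), (264, [281.9, 129.0]), (287, [272.9, 227.8])]
w2 [253.  266.4] [40.9 43.7] [ 0.4673 -0.3364]
w2 [247.7 221.9] [42.8 46. ] [ 0.4627 -0.2899]
w2 [299.  215.2] [43.4 45.6] [ 0.51   -0.2834]
w2 [200.1 201.4] [43.9 47. ] [ 0.4197 -0.2699]
[(145, [200.1, 203.6]), (158, [301.5, 219.1]), (148, [248.4, 225.6]), (169, [253.0, 271.8])]
```

View pics/w2.png

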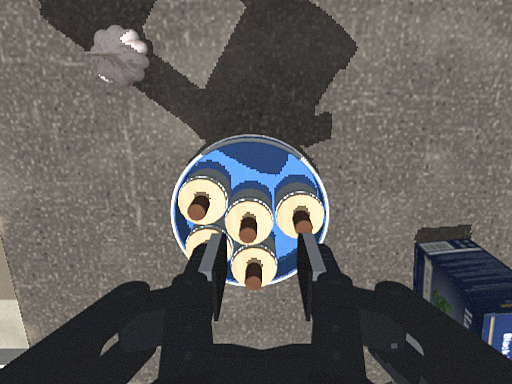

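The wrist view shows the tin centred near (250,210), the stray lid at (299,215), mid at (248,222), and ring lids at (200,201), about (208,250) and (253,266). One is hidden by a finger, so I shift 50 mm for a second viewpoint.

Request:
{"name": "step_arm", "arguments": {"rows": [-0.02, 0, 0, 0, 0, 0, -0.2, -0.03, 0, 0, 0, 0, 0, -0.2, -0.02, 0, 0, 0, 0, 0, -0.2, 0, 0, 0, 0, 0, 0, -0.2, 0, 0, 0, 0, 0, 0, -0.2, 0, 0, 0, 0, 0, 0, -0.2, 0, 0, 0, 0, 0, 0, -0.2, 0, 0, 0, 0, 0, 0, -0.2, 0, 0, 0, 0, 0, 0, -0.2, 0, 0, 0, 0, 0, 0, -0.2]}}

```text
time: 4.25
ee_pos: [0.476, -0.3198, 0.3567]
tool_rot: [3.142, 0.0, 1.569]
wrist_force: [0.3, -0.7, 0.7]
gripper_width: 0.0342
gripper_force: 0.0
```

```bash
cat >> h.py <<'E'
def tin(im,m,z=.036):
    """outer rim circle: outermost hull of blue+white rim, projected to z, circle fit"""
    h=cv2.cvtColor(im,cv2.COLOR_BGR2HSV)
    M=cv2.inRange(h,(100,110,40),(118,255,255))
    M=cv2.morphologyEx(M,cv2.MORPH_CLOSE,np.ones((5,5)))
    n,l,s,c=cv2.connectedComponentsWithStats(M); 
    return M
E
python3 - <<'E'
from h import *
im,m=shot("wrist","w3")
L={}
for f in("w2","w3"):
    im,m=load(f); L[f]=(m,[e for e,a in lids(im,40)],[k[1] for k in knobs(im)])
    for e,a in lids(im,40): print(f,np.round(e,1),np.round(a,1),plane(m,e,.05)[:2].round(4))
(m2,l2,k2),(m3,l3,k3)=L["w2"],L["w3"]
for z,A,B in((.05,l2,l3),(.063,k2,k3)):
  for a in A:
    X=plane(m2,a,z); b=min(B,key=lambda b:np.hypot(*(plane(m3,b,z)-X)[:2]))
    Y,e=tri([m2,m3],[a,b]); print("tri",z,Y.round(4),e.round(4))
# rim: radial scan for white rim top from centre guess at plane z=.036
from scipy.optimize import least_squares
for f in("w2","w3"):
    im,m=load(f); h=cv2.cvtColor(im,cv2.COLOR_BGR2HSV).astype(int); c0=np.array([.465,-.289]); P=[]
    for a in np.arange(0,360,4):
        d=np.array([np.cos(np.radians(a)),np.sin(np.radians(a))]); rs=np.arange(.066,.084,.0003)
        px=np.array([proj(m,[*(c0+d*r),.036]) for r in rs]).astype(np.float32)
        v=cv2.remap(im,px[:,:1],px[:,1:],1).reshape(-1,3).astype(int)
        w=(v.min(1)>150)
        if 3<w.sum()<25: P.append(c0+d*rs[w].mean())
    P=np.array(P); r=least_squares(lambda p:np.hypot(*(P-p[:2]).T)-p[2],[*c0,.074],loss="soft_l1",f_scale=.0005)
    print(f,len(P),r.x.round(4),np.median(abs(r.fun)).round(5))
E
```

```text
4.25 [ 0.476  -0.3198  0.3567] [3.1416 0.     1.5689]
w2 [253.  266.4] [40.9 43.7] [ 0.4673 -0.3364]
w2 [247.7 221.9] [42.8 46. ] [ 0.4627 -0.2899]
w2 [299.  215.2] [43.4 45.6] [ 0.51   -0.2834]
w2 [200.1 201.4] [43.9 47. ] [ 0.4197 -0.2699]
w3 [253.1 197.4] [45.9 47.4] [ 0.4674 -0.3371]
w3 [204.7 176.8] [47.3 48.9] [ 0.4247 -0.3178]
w3 [247.9 146.4] [50.2 50.4] [ 0.4634 -0.2907]
w3 [302.9 138.6] [49.7 51.3] [ 0.5107 -0.284 ]
w3 [197.7 121.8] [50.3 53.5] [ 0.4212 -0.2698]
tri 0.05 [ 0.4673 -0.3379  0.0474] 0.0001
tri 0.05 [ 0.4629 -0.2912  0.047 ] 0.0003
tri 0.05 [ 0.5107 -0.2843  0.0476] 0.0003
tri 0.05 [ 0.4205 -0.2697  0.0503] 0.0007
tri 0.063 [ 0.4186 -0.2717  0.0511] 0.0012
tri 0.063 [ 0.513  -0.2876  0.049 ] 0.0004
tri 0.063 [ 0.4628 -0.2951  0.0467] 0.0004
tri 0.063 [ 0.468  -0.3388  0.0559] 0.0006
w2 37 [ 0.4638 -0.2908  0.0752] 0.00019
w3 43 [ 0.4638 -0.2909  0.0752] 0.00016
```

View pics/w3.png

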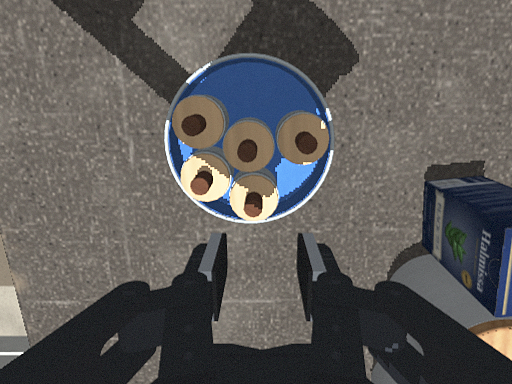

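This view shows all five lids: stray (303,139), mid (248,146), ring (198,122), (205,177) and (253,197). The tin's rim radius comes out at 75.2 mm, centred at (0.4638, −0.2909). Lid heights are 47–50 mm, which matches the 50 expected. Target angles are stray 334.4°, then 34.3° and 94.1°, all at r = 48 mm. Now I go to the stray's knob.

Request:
{"name": "step_arm", "arguments": {"rows": [0.012, 0.0115, 0.02, 0, 0, 0, -0.2, 0.012, 0.0115, 0.02, 0, 0, 0, -0.2, 0.012, 0.0115, 0.02, 0, 0, 0, -0.2, 0, 0, 0.03, 0, 0, 0, -0.2, 0, 0, 0.02, 0, 0, 0, -0.2, 0, 0, 0.013, 0, 0, 0, -0.2, 0, 0, 0.0055, 0, 0, 0, -0.2, 0, 0, 0, 0, 0, 0, -0.2, 0, 0, 0, 0, 0, 0, -0.2, 0, 0, 0, 0, 0, 0, -0.2]}}

```text
time: 5.3
ee_pos: [0.5109, -0.2843, 0.2292]
tool_rot: [3.14, 0.001, 1.569]
wrist_force: [-0.0, 0.1, 0.2]
gripper_width: 0.0338
gripper_force: 0.0
```

```bash
python3 - <<'E'
from h import *
im,m=shot("wrist","w4");side,_=shot("side","s4")
for e,a in lids(im,40): print(np.round(e,1),np.round(a,1),plane(m,e,.05)[:2].round(4))
print(knobs(im))
cv2.imwrite("pics/c4.png",np.hstack([cv2.resize(im,(400,300)),cv2.resize(side[225:325,265:398],(400,300),interpolation=2)]))
E
```

```text
5.3 [ 0.5109 -0.2843  0.2292] [3.1403e+00 8.0000e-04 1.5687e+00]
5.35 [ 0.5108 -0.2843  0.2291] [3.1403e+00 8.0000e-04 1.5687e+00]
[263.2 241.8] [79.7 84. ] [ 0.5111 -0.2834]
[(991, [72.5, 225.2]), (1340, [263.5, 260.9]), (1085, [163.2, 267.7]), (138, [91.1, 300.5])]
```

View pics/c4.png

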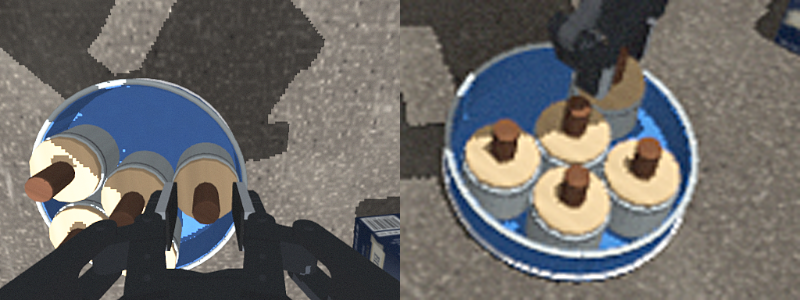

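The knob sits centred between the fingers, and the lid fix agrees within 1 mm. I grip and lift 3 mm.

Request:
{"name": "step_arm", "arguments": {"rows": [0, 0, 0, 0, 0, 0, -1, 0, 0, 0, 0, 0, 0, -1, 0, 0, 0, 0, 0, 0, -1, 0, 0, 0, 0, 0, 0, -1, 0, 0, 0, 0, 0, 0, -1, 0, 0, 0, 0, 0, 0, -1, 0, 0, -0.0015, 0, 0, 0, -1, 0, 0, -0.0015, 0, 0, 0, -1, 0, 0, 0, 0, 0, 0, -1, 0, 0, 0, 0, 0, 0, -1], "grip_force": 45}}

```text
time: 6.4
ee_pos: [0.5105, -0.284, 0.2311]
tool_rot: [-3.141, -0.0, 1.569]
wrist_force: [0.2, 0.5, -0.7]
gripper_width: 0.0141
gripper_force: 43.8
```

```bash
python3 - <<'E'
from h import *
im,m=shot("wrist","w5")
for e,a in lids(im,40): print(np.round(e,1),np.round(a,1),plane(m,e,.053)[:2].round(4))
print(knobs(im))
E
```

```text
6.4 [ 0.5105 -0.284   0.2311] [-3.1414e+00 -1.0000e-04  1.5688e+00]
[262.  241.9] [77.9 84.3] [ 0.5099 -0.2824]
[(952, [76.6, 224.3]), (1275, [261.7, 262.1]), (922, [166.2, 264.6]), (558, [95.1, 306.0])]
```

Request:
{"name": "step_arm", "arguments": {"rows": [-0.0035, 0.0007, 0, 0, 0, 0, -1, -0.0036, 0.0003, 0, 0, 0, 0, -1, -0.0036, 0, 0, 0, 0, 0, -1, -0.0035, -0.0005, 0, 0, 0, 0, -1, -0.0035, -0.0007, 0, 0, 0, 0, -1, -0.0034, -0.0009, 0, 0, 0, 0, -1, -0.0034, -0.0012, 0, 0, 0, 0, -1, -0.0033, -0.0014, 0, 0, 0, 0, -1, 0, 0, 0, 0, 0, 0, -1, 0, 0, 0, 0, 0, 0, -1]}}

```text
time: 7.45
ee_pos: [0.5067, -0.3119, 0.2312]
tool_rot: [-3.142, -0.0, 1.569]
wrist_force: [-0.7, 1.0, -2.6]
gripper_width: 0.0142
gripper_force: 43.9
```

```bash
python3 - <<'E'
from h import *
im,m=shot("wrist","w6")
for e,a in lids(im,40): print(np.round(e,1),np.round(a,1),plane(m,e,.053)[:2].round(4))
E
```

```text
7.45 [ 0.5067 -0.3119  0.2312] [-3.1415e+00 -1.0000e-04  1.5685e+00]
[262.  241.4] [77.1 84.2] [ 0.5061 -0.3101]
[176.9 202.5] [82.8 89.5] [ 0.4647 -0.2891]
[ 87.  158.8] [ 77.4 100.7] [ 0.4244 -0.2675]
```

Request:
{"name": "step_arm", "arguments": {"rows": [0, 0, 0.001, 0, 0, 0, -1, 0, 0, 0.001, 0, 0, 0, -1, 0, 0, 0.001, 0, 0, 0, -1, 0, 0, 0, 0, 0, 0, -1, 0, 0, 0, 0, 0, 0, -1, 0, 0, 0, 0, 0, 0, -0.6, 0, 0, 0, 0, 0, 0, -0.4, 0, 0, 0, 0, 0, 0, -0.2, 0, 0, 0, 0, 0, 0, -0.2, 0, 0, 0, 0, 0, 0, -0.2]}}

```text
time: 8.5
ee_pos: [0.5068, -0.3118, 0.2281]
tool_rot: [-3.141, -0.0, 1.569]
wrist_force: [0.3, -0.8, -0.2]
gripper_width: 0.034
gripper_force: 0.0
```

```bash
python3 - <<'E'
from h import *
im,m=shot("wrist","w7")
for e,a in lids(im,40): print(np.round(e,1),np.round(a,1),plane(m,e,.05)[:2].round(4))
E
```

```text
8.5 [ 0.5068 -0.3118  0.2281] [-3.1415e+00 -1.0000e-04  1.5688e+00]
[263.3 243.2] [80.1 85.1] [ 0.5068 -0.311 ]
[175.2 204.6] [84.6 91.1] [ 0.4639 -0.2902]
[ 82.3 162.2] [ 85.1 101.1] [ 0.422 -0.269]
```

The stray now stands at about 335° and r 47.5 mm. Next is pot b.

Request:
{"name": "step_arm", "arguments": {"rows": [0, 0, -0.025, 0, 0, 0, -0.2, 0, 0, -0.03, 0, 0, 0, -0.2, 0.035, 0.007, -0.027, 0, 0, 0, -0.2, 0.045, 0.01, 0, 0, 0, 0, -0.2, 0.045, 0.01, 0, 0, 0, 0, -0.2, 0.045, 0.01, 0, 0, 0, 0, -0.2, 0.045, 0.01, 0, 0, 0, 0, -0.2, 0.04, 0.008, 0, 0, 0, 0, -0.2, 0.028, 0.005, 0, 0, 0, 0, -0.2, 0, 0, 0, 0, 0, 0, -0.2]}}

```text
time: 9.55
ee_pos: [0.5678, -0.0257, 0.3102]
tool_rot: [3.141, -0.0, 1.572]
wrist_force: [0.3, -0.2, -0.7]
gripper_width: 0.0341
gripper_force: 0.0
```

```bash
python3 - <<'E'
from h import *
im,m=shot("wrist","w8")
i1,m1=load("w1");l1=[e for e,a in lids(i1,40)]
for e,a in lids(im,40):
    X=plane(m,e,.047); b=min(l1,key=lambda b:np.hypot(*(plane(m1,b,.047)-X)[:2]))
    print(np.round(e,1),np.round(a,1),X[:2].round(4),"tri",tri([m,m1],[e,b])[0].round(4))
E
```

```text
9.55 [ 0.5678 -0.0257  0.3102] [ 3.1413e+00 -4.0000e-04  1.5720e+00]
[262.  196.4] [55.9 57.1] [ 0.5673 -0.0277] tri [ 0.5673 -0.0277  0.0469]
[267.6  75.7] [63.4 67.7] [0.571  0.0592] tri [0.5709 0.0591 0.0492]
```

Triangulated lid heights are 46.9 and 49.2 mm against the 47 given. I descend on pot b and grip.

Request:
{"name": "step_arm", "arguments": {"rows": [-0.0023, -0.0005, 0.02, 0, 0, 0, -0.2, 0, 0, 0.03, 0, 0, 0, -0.2, 0, 0, 0.02, 0, 0, 0, -0.2, 0, 0, 0.01, 0, 0, 0, -0.2, 0, 0, 0.005, 0, 0, 0, -0.2, 0, 0, 0, 0, 0, 0, -0.2, 0, 0, 0, 0, 0, 0, -1, 0, 0, 0, 0, 0, 0, -1, 0, 0, 0, 0, 0, 0, -1, 0, 0, 0, 0, 0, 0, -1]}}

```text
time: 10.6
ee_pos: [0.5673, -0.0313, 0.2261]
tool_rot: [3.14, 0.0, 1.569]
wrist_force: [-0.0, -0.4, 6.9]
gripper_width: 0.0141
gripper_force: 44.5
```

Request:
{"name": "step_arm", "arguments": {"rows": [0, 0, 0, 0, 0, 0, -1, 0, 0, -0.01, 0, 0, 0, -1, 0, 0, -0.02, 0, 0, 0, -1, 0, 0, -0.03, 0, 0, 0, -1, 0, 0, -0.03, 0, 0, 0, -1, 0, 0, -0.005, 0, 0, 0, -1, 0, 0, 0, 0, 0, 0, -1, 0, 0, 0, 0, 0, 0, -1, 0, 0, 0, 0, 0, 0, -1, 0, 0, 0, 0, 0, 0, -1]}}

```text
time: 11.6
ee_pos: [0.5666, -0.0312, 0.3192]
tool_rot: [-3.14, -0.0, 1.569]
wrist_force: [-0.2, 0.2, -0.3]
gripper_width: 0.0143
gripper_force: 44.2
```

```bash
python3 - <<'E'
from h import *
im,m=shot("wrist","w9");print(status.get_obs()["wrist_force"],status.get_obs()["gripper_width"])
z=status.get_obs()["ee_pos"][2]-.225+.047
for e,a in lids(im,40): print(np.round(e,1),np.round(a,1),plane(m,e,z)[:2].round(4))
E
```

```text
11.6 [ 0.5666 -0.0312  0.3192] [-3.1398e+00 -2.0000e-04  1.5687e+00]
[-1.00417052 -0.09985998 -1.67969146] 0.01437095370037127
[262.1 235.8] [80.4 85.8] [ 0.5657 -0.0261]
[465.3  78.7] [51.4 60.4] [0.6541 0.0483]
[269.5  67.9] [61.5 66. ] [0.569  0.0529]
```

Pot b is held 3.6 mm ahead of the TCP in y. I carry it over the 34.7° slot.

Request:
{"name": "step_arm", "arguments": {"rows": [-0.02, -0.005, 0, 0, 0, 0, -1, -0.035, -0.01, 0, 0, 0, 0, -1, -0.04, -0.011, 0, 0, 0, 0, -1, -0.04, -0.011, 0, 0, 0, 0, -1, -0.04, -0.011, 0, 0, 0, 0, -1, -0.035, -0.009, 0, 0, 0, 0, -1, -0.018, -0.0045, 0, 0, 0, 0, -1, -0.008, -0.0015, 0, 0, 0, 0, -1, 0, 0, 0, 0, 0, 0, -1, 0, 0, 0, 0, 0, 0, -1]}}

```text
time: 12.65
ee_pos: [0.5035, -0.2664, 0.3199]
tool_rot: [-3.141, -0.001, 1.569]
wrist_force: [0.1, 0.2, -1.3]
gripper_width: 0.0142
gripper_force: 44.2
```

```bash
python3 - <<'E'
from h import *
im,m=shot("wrist","w10")
for e,a in lids(im,40): print(np.round(e,1),np.round(a,1),plane(m,e,.05)[:2].round(4))
E
```

```text
12.65 [ 0.5035 -0.2664  0.3199] [-3.1411e+00 -6.0000e-04  1.5689e+00]
[261.9 237.1] [83.3 86.2] [ 0.5027 -0.3054]
```

Request:
{"name": "step_arm", "arguments": {"rows": [-0.0005, -0.0002, 0.01, 0, 0, 0, -1, 0, 0, 0.015, 0, 0, 0, -1, 0, 0, 0.015, 0, 0, 0, -1, 0, 0, 0.01, 0, 0, 0, -1, 0, 0, 0.01, 0, 0, 0, -1, 0, 0, 0.008, 0, 0, 0, -1, 0, 0, 0.008, 0, 0, 0, -1, 0, 0, 0.008, 0, 0, 0, -1, 0, 0, 0.003, 0, 0, 0, -1, 0, 0, 0, 0, 0, 0, -1]}}

```text
time: 13.7
ee_pos: [0.5031, -0.2676, 0.2328]
tool_rot: [-3.141, -0.0, 1.569]
wrist_force: [0.1, -0.4, -1.6]
gripper_width: 0.014
gripper_force: 44.2
```

```bash
python3 - <<'E'
from h import *
im,m=shot("wrist","w11");print(status.get_obs()["wrist_force"])
for e,a in lids(im,40): print(np.round(e,1),np.round(a,1),plane(m,e,.05)[:2].round(4))
E
```

```text
13.7 [ 0.5031 -0.2676  0.2328] [-3.1411e+00 -3.0000e-04  1.5687e+00]
[ 0.35816446 -0.64532209 -1.36626863]
[261.8 235.3] [79.6 85.3] [ 0.5023 -0.2645]
```

Request:
{"name": "step_arm", "arguments": {"rows": [0.0003, 0, 0.001, 0, 0, 0, -1, 0, 0, 0.001, 0, 0, 0, -1, 0, 0, 0.001, 0, 0, 0, -1, 0, 0, 0.0007, 0, 0, 0, -1, 0, 0, 0, 0, 0, 0, -1, 0, 0, 0, 0, 0, 0, -0.6, 0, 0, 0, 0, 0, 0, -0.4, 0, 0, 0, 0, 0, 0, -0.2, 0, 0, 0, 0, 0, 0, -0.2, 0, 0, 0, 0, 0, 0, -0.2]}}

```text
time: 14.75
ee_pos: [0.5032, -0.2673, 0.2295]
tool_rot: [3.142, 0.0, 1.569]
wrist_force: [-0.0, 0.3, 0.6]
gripper_width: 0.0339
gripper_force: 0.0
```

Request:
{"name": "step_arm", "arguments": {"rows": [0, 0, -0.02, 0, 0, 0, -0.2, 0, 0, -0.03, 0, 0, 0, -0.2, 0, 0, -0.03, 0, 0, 0, -0.2, -0.008, -0.01, -0.03, 0, 0, 0, -0.2, -0.01, -0.01, -0.02, 0, 0, 0, -0.2, -0.01, -0.01, 0, 0, 0, 0, -0.2, 0, 0, 0, 0, 0, 0, -0.2, 0, 0, 0, 0, 0, 0, -0.2, 0, 0, 0, 0, 0, 0, -0.2, 0, 0, 0, 0, 0, 0, -0.2]}}

```text
time: 15.75
ee_pos: [0.4733, -0.2949, 0.3588]
tool_rot: [-3.141, -0.001, 1.569]
wrist_force: [0.1, 0.5, 0.8]
gripper_width: 0.0342
gripper_force: 0.0
```

```bash
python3 - <<'E'
from h import *
im,m=shot("wrist","w12");c=np.array([.4638,-.2909])
for e,a in lids(im,40):
    X=plane(m,e,.05)[:2];d=X-c
    print(np.round(e,1),np.round(a,1),X.round(4),"r",np.hypot(*d).round(4),"ang",np.degrees(np.arctan2(d[1],d[0])).round(1))
cv2.imwrite("pics/c12.png",im)
E
```

```text
15.75 [ 0.4733 -0.2949  0.3588] [-3.1407e+00 -7.0000e-04  1.5692e+00]
[256.7 222.2] [43.5 46.2] [ 0.4675 -0.337 ] r 0.0462 ang -85.4
[209.2 203.2] [44.  47.5] [ 0.4241 -0.3181] r 0.0482 ang -145.6
[299.4 196.3] [46.  47.5] [ 0.5066 -0.3116] r 0.0475 ang -25.8
[251.7 173.9] [47.9 48.9] [ 0.4633 -0.2905] r 0.0006 ang 143.9
[203.1 150.7] [48.8 51. ] [ 0.4211 -0.2696] r 0.0477 ang 153.5
[296.6 143.6] [49.4 50.9] [ 0.5026 -0.2635] r 0.0476 ang 35.2
```

View pics/c12.png

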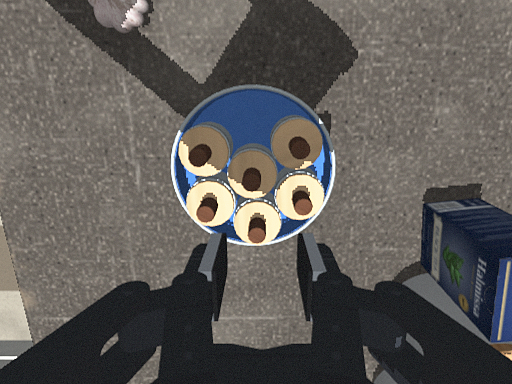

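The six pots stand well at r 46–48 mm and angles 35, −26, −85, −146 and 153.5°. The free slot is at 94.4°, which puts the target at (0.4601, −0.2425). Next is pot a.

Request:
{"name": "step_arm", "arguments": {"rows": [0.02, 0.005, 0, 0, 0, 0, -0.2, 0.04, 0.011, 0, 0, 0, 0, -0.2, 0.042, 0.012, 0, 0, 0, 0, -0.2, 0.042, 0.012, 0, 0, 0, 0, -0.2, 0.042, 0.012, 0, 0, 0, 0, -0.2, 0.042, 0.012, 0, 0, 0, 0, -0.2, 0.042, 0.012, 0, 0, 0, 0, -0.2, 0.042, 0.011, 0, 0, 0, 0, -0.2, 0.03, 0.007, 0.02, 0, 0, 0, -0.2, 0.012, 0.003, 0.029, 0, 0, 0, -0.2]}}

```text
time: 16.8
ee_pos: [0.572, 0.0618, 0.311]
tool_rot: [3.138, -0.001, 1.571]
wrist_force: [0.2, -1.8, -0.2]
gripper_width: 0.034
gripper_force: 0.0
```

Request:
{"name": "step_arm", "arguments": {"rows": [0, 0, 0, 0, 0, 0, -0.2, 0, 0, 0, 0, 0, 0, -0.2, 0, 0, 0, 0, 0, 0, -0.2, 0, 0, 0, 0, 0, 0, -0.2, 0, 0, 0, 0, 0, 0, -0.2, 0, 0, 0, 0, 0, 0, -0.2, 0, 0, 0, 0, 0, 0, -0.2, 0, 0, 0, 0, 0, 0, -0.2, 0, 0, 0, 0, 0, 0, -0.2, 0, 0, 0, 0, 0, 0, -0.2]}}

```text
time: 17.8
ee_pos: [0.5709, 0.0586, 0.3105]
tool_rot: [3.142, 0.0, 1.569]
wrist_force: [0.0, -0.3, 0.6]
gripper_width: 0.0344
gripper_force: 0.0
```

```bash
python3 - <<'E'
from h import *
im,m=shot("wrist","w13")
for e,a in lids(im,40): print(np.round(e,1),np.round(a,1),plane(m,e,.047).round(4))
E
```

```text
17.8 [0.5709 0.0586 0.3105] [3.1416 0.     1.5688]
[263. 193.] [56.1 57.2] [0.571  0.0591 0.047 ]
[467.2  37.4] [60.4 75.1] [0.7065 0.1671 0.047 ]
```

Aligned. I descend, grip and lift.

Request:
{"name": "step_arm", "arguments": {"rows": [0.0003, 0, 0.02, 0, 0, 0, -0.2, 0, 0, 0.03, 0, 0, 0, -0.2, 0, 0, 0.02, 0, 0, 0, -0.2, 0, 0, 0.01, 0, 0, 0, -0.2, 0, 0, 0.0045, 0, 0, 0, -0.2, 0, 0, 0, 0, 0, 0, -0.2, 0, 0, 0, 0, 0, 0, -1, 0, 0, 0, 0, 0, 0, -1, 0, 0, 0, 0, 0, 0, -1, 0, 0, 0, 0, 0, 0, -1]}}

```text
time: 18.85
ee_pos: [0.5713, 0.0589, 0.227]
tool_rot: [3.14, -0.0, 1.569]
wrist_force: [0.4, -0.2, 8.1]
gripper_width: 0.0143
gripper_force: 44.4
```

Request:
{"name": "step_arm", "arguments": {"rows": [0, 0, 0, 0, 0, 0, -1, 0, 0, -0.01, 0, 0, 0, -1, 0, 0, -0.02, 0, 0, 0, -1, 0, 0, -0.03, 0, 0, 0, -1, 0, 0, -0.03, 0, 0, 0, -1, 0, 0, -0.005, 0, 0, 0, -1, 0, 0, 0, 0, 0, 0, -1, 0, 0, 0, 0, 0, 0, -1, 0, 0, 0, 0, 0, 0, -1, 0, 0, 0, 0, 0, 0, -1]}}

```text
time: 19.85
ee_pos: [0.5706, 0.0588, 0.32]
tool_rot: [-3.14, 0.0, 1.569]
wrist_force: [0.5, -0.8, -1.2]
gripper_width: 0.0143
gripper_force: 44.1
```

```bash
python3 - <<'E'
from h import *
im,m=shot("wrist","w14");print(status.get_obs()["wrist_force"])
z=status.get_obs()["ee_pos"][2]-.225+.047
for e,a in lids(im,40): print(np.round(e,1),np.round(a,1),plane(m,e,z)[:2].round(4))
E
```

```text
19.85 [0.5706 0.0588 0.32  ] [-3.1398e+00  1.0000e-04  1.5687e+00]
[ 0.63419961  0.00621942 -1.20015201]
[261.9 239.3] [75.7 84.1] [0.5696 0.0619]
```

Request:
{"name": "step_arm", "arguments": {"rows": [-0.02, -0.007, 0, 0, 0, 0, -1, -0.035, -0.013, 0, 0, 0, 0, -1, -0.038, -0.014, 0, 0, 0, 0, -1, -0.038, -0.014, 0, 0, 0, 0, -1, -0.038, -0.014, 0, 0, 0, 0, -1, -0.038, -0.014, 0, 0, 0, 0, -1, -0.036, -0.013, 0, 0, 0, 0, -1, -0.03, -0.011, 0, 0, 0, 0, -1, -0.02, -0.007, 0, 0, 0, 0, -1, -0.0086, -0.003, 0, 0, 0, 0, -1]}}

```text
time: 20.9
ee_pos: [0.4595, -0.2442, 0.3206]
tool_rot: [-3.141, -0.0, 1.567]
wrist_force: [-0.1, 0.6, -1.0]
gripper_width: 0.0146
gripper_force: 44.1
```

Request:
{"name": "step_arm", "arguments": {"rows": [0, 0, 0, 0, 0, 0, -1, 0, 0, 0, 0, 0, 0, -1, 0, 0, 0, 0, 0, 0, -1, 0, 0, 0, 0, 0, 0, -1, 0, 0, 0, 0, 0, 0, -1, 0, 0, 0, 0, 0, 0, -1, 0, 0, 0, 0, 0, 0, -1, 0, 0, 0, 0, 0, 0, -1, 0, 0, 0, 0, 0, 0, -1, 0, 0, 0, 0, 0, 0, -1]}}

```text
time: 21.9
ee_pos: [0.4602, -0.2425, 0.321]
tool_rot: [-3.142, -0.0, 1.569]
wrist_force: [0.1, -0.0, -1.5]
gripper_width: 0.0142
gripper_force: 44.1
```

```bash
python3 - <<'E'
from h import *
im,m=shot("wrist","w15");print(status.get_obs()["wrist_force"])
for e,a in lids(im,40): print(np.round(e,1),np.round(a,1),plane(m,e,.143)[:2].round(4))
h=cv2.cvtColor(im,cv2.COLOR_BGR2HSV)
for f in("w5","w10","w11","w14","w15"):
    i,_=load(f);g=cv2.inRange(cv2.cvtColor(i,cv2.COLOR_BGR2HSV),(11,40,40),(27,135,255))[:,255:269]
    r=np.where(g.mean(1)>128)[0]; r=r[(r>170)&(r<300)]; print(f,r.min(),r.max())
E
```

```text
21.9 [ 0.4602 -0.2425  0.321 ] [-3.1416 -0.      1.5687]
[ 0.57113897 -0.46593661 -0.38861194]
[261.9 240.1] [77.4 84.1] [ 0.4596 -0.24  ]
w5 204 284
w10 196 269
w11 196 293
w14 202 263
w15 202 299
```

Request:
{"name": "step_arm", "arguments": {"rows": [-0.0007, 0, 0.01, 0, 0, 0, -1, 0, 0, 0.015, 0, 0, 0, -1, 0, 0, 0.012, 0, 0, 0, -1, 0, 0, 0.006, 0, 0, 0, -1, 0, 0, 0.004, 0, 0, 0, -1, 0, 0, 0, 0, 0, 0, -1, 0, 0, 0, 0, 0, 0, -1, 0, 0, 0, 0, 0, 0, -1, 0, 0, 0, 0, 0, 0, -1, 0, 0, 0, 0, 0, 0, -1]}}

```text
time: 22.95
ee_pos: [0.4603, -0.2432, 0.2743]
tool_rot: [3.141, 0.0, 1.569]
wrist_force: [-0.4, -0.2, -0.9]
gripper_width: 0.0142
gripper_force: 44.1
```

```bash
python3 - <<'E'
from h import *
im,m=shot("wrist","w16");side,_=shot("side","s16");sc,_=shot("scene","t16")
print(status.get_obs()["wrist_force"])
cv2.imwrite("pics/c16.png",np.hstack([cv2.resize(side[215:325,265:398],(400,330),interpolation=2),cv2.resize(sc[195:295,245:366],(400,330),interpolation=2)]))
E
```

```text
22.95 [ 0.4603 -0.2432  0.2743] [3.1411e+00 3.0000e-04 1.5688e+00]
23.0 [ 0.4603 -0.2433  0.2742] [3.1412e+00 2.0000e-04 1.5687e+00]
23.05 [ 0.4603 -0.2432  0.2742] [3.1413e+00 2.0000e-04 1.5688e+00]
[-0.03032904  0.61245756 -1.20629195]
```

View pics/c16.png

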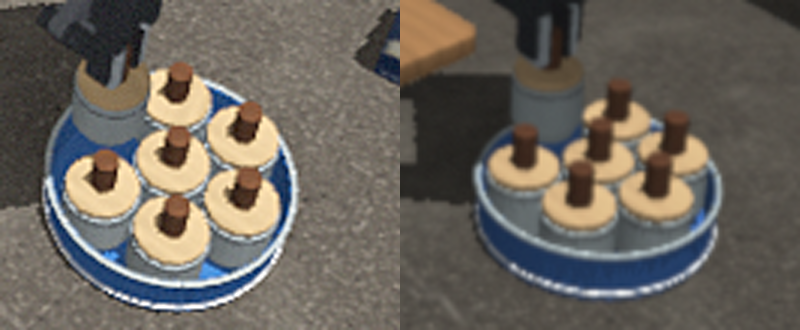

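Both views show pot a upright above the open slot, clear of its neighbours. I lower slowly.

Request:
{"name": "step_arm", "arguments": {"rows": [0, 0, 0.005, 0, 0, 0, -1, 0, 0, 0.005, 0, 0, 0, -1, 0, 0, 0.005, 0, 0, 0, -1, 0, 0, 0.005, 0, 0, 0, -1, 0, 0, 0.005, 0, 0, 0, -1, 0, 0, 0.005, 0, 0, 0, -1, 0, 0, 0.005, 0, 0, 0, -1, 0, 0, 0.005, 0, 0, 0, -1, 0, 0, 0, 0, 0, 0, -1, 0, 0, 0, 0, 0, 0, -1]}}

```text
time: 24.1
ee_pos: [0.4602, -0.2432, 0.2339]
tool_rot: [-3.141, -0.0, 1.569]
wrist_force: [0.9, -0.3, -0.5]
gripper_width: 0.0137
gripper_force: 44.1
```

Request:
{"name": "step_arm", "arguments": {"rows": [0, 0, 0.001, 0, 0, 0, -1, 0, 0, 0.001, 0, 0, 0, -1, 0, 0, 0.001, 0, 0, 0, -1, 0, 0, 0.0008, 0, 0, 0, -1, 0, 0, 0, 0, 0, 0, -1, 0, 0, 0, 0, 0, 0, -0.6, 0, 0, 0, 0, 0, 0, -0.4, 0, 0, 0, 0, 0, 0, -0.2, 0, 0, 0, 0, 0, 0, -0.2, 0, 0, 0, 0, 0, 0, -0.2]}}

```text
time: 25.1
ee_pos: [0.4603, -0.2432, 0.2302]
tool_rot: [-3.142, 0.0, 1.569]
wrist_force: [-0.9, -0.7, -0.7]
gripper_width: 0.0342
gripper_force: 0.0
```

Request:
{"name": "step_arm", "arguments": {"rows": [0, 0, -0.02, 0, 0, 0, -0.2, 0, 0, -0.03, 0, 0, 0, -0.2, 0, 0, -0.03, 0, 0, 0, -0.2, -0.015, 0.005, -0.03, 0, 0, 0, -0.2, -0.025, 0.005, -0.02, 0, 0, 0, -0.2, -0.015, 0, 0, 0, 0, 0, -0.2, 0, 0, 0, 0, 0, 0, -0.2, 0, 0, 0, 0, 0, 0, -0.2, 0, 0, 0, 0, 0, 0, -0.2, 0, 0, 0, 0, 0, 0, -0.2]}}

```text
time: 26.1
ee_pos: [0.4699, -0.2975, 0.3595]
tool_rot: [-3.14, -0.001, 1.569]
wrist_force: [-0.5, -0.4, 0.4]
gripper_width: 0.0345
gripper_force: 0.0
```

```bash
python3 - <<'E'
from h import *
im,m=shot("wrist","w17");sc,_=shot("scene","t17");side,_=shot("side","s17");c=np.array([.4638,-.2909])
for e,a in lids(im,40):
    X=plane(m,e,.05)[:2];d=X-c
    print(np.round(e,1),np.round(a,1),X.round(4),"r",np.hypot(*d).round(4),"ang",np.degrees(np.arctan2(d[1],d[0])).round(1))
a=np.hstack([cv2.resize(x,(400,300),interpolation=2) for x in(im[60:300,90:410],side[215:325,250:397])])
cv2.imwrite("pics/c17.png",np.vstack([a,np.hstack([cv2.resize(sc[195:295,240:373],(400,300),interpolation=2),cv2.resize(side,(400,300))])]))
E
```

```text
26.1 [ 0.4699 -0.2975  0.3595] [-3.1404e+00 -9.0000e-04  1.5693e+00]
26.15 [ 0.47   -0.2976  0.3597] [-3.1407e+00 -7.0000e-04  1.5694e+00]
26.2 [ 0.4701 -0.2977  0.3598] [-3.1409e+00 -5.0000e-04  1.5693e+00]
[260.1 219.7] [43.2 45.6] [ 0.4672 -0.3373] r 0.0465 ang -85.8
[213.3 199.9] [44.5 47.3] [ 0.4243 -0.3178] r 0.0477 ang -145.8
[303.3 193.2] [45.6 47.8] [ 0.5066 -0.3114] r 0.0474 ang -25.6
[255.8 171. ] [48.1 48.7] [ 0.4635 -0.2906] r 0.0004 ang 133.4
[207.1 147.8] [48.9 50.9] [ 0.421  -0.2697] r 0.0477 ang 153.6
[300.7 140.6] [49.3 50.9] [ 0.5026 -0.2635] r 0.0475 ang 35.2
[251.  116.5] [51.1 52.2] [ 0.4597 -0.243 ] r 0.0481 ang 94.9
```

View pics/c17.png

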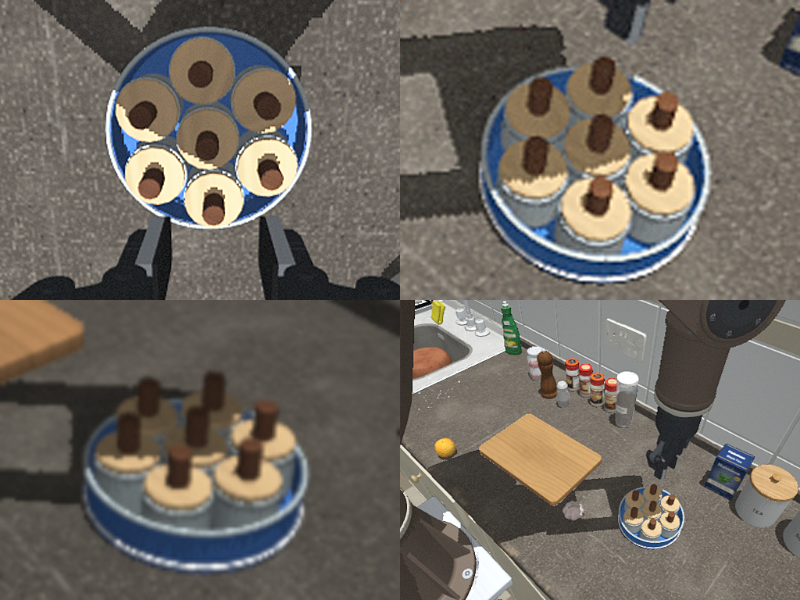

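All three views show seven pots upright at even height: one in the middle and six round it at r 46.5–48.1 mm, about 60° apart. The arm is clear and the other things stand where they were, so I hand in.

```bash
python3 -c "
from bench import finish_job
print(finish_job())"
```

```text
the job is handed in; nothing more can be done
None
```

I handed the job in at about 26 s: all seven pots stand upright in the tin, one in the middle and six round it, with the stray closed up and the salt shaker, jars and garlic left where they were.

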